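# Light up and gather the brass blanks in the sorting tray

### The job

On the jeweller's bench, first raise the light case's stiff lid by its bar until it stands about 60 degrees open and let go of it, so that it lights the work. Then take the sorting tray by its grip fin, lift it clear of the bench and tip it about 35 degrees, so that all four brass blanks slide together into the corner opposite the fin, spilling none. Finish while still holding the tray still in the air, tipped like that; leave everything else on the bench alone.

Things in the scene. Friction and masses are not known exactly. Their poses are not given: they have to be found in the camera images.
- lightcase: Grey inspection light case, fixed to the bench: 150 (its x) x 200 (its y) x 42 mm high, with a stiff-hinged aluminium light-panel lid on top. Origin at the centre of its underside; its -x side is the front, where the lid's pull bar is; z up.
- panel (a joint): Angle of the light case's lid in rad: 0 = closed and level, growing as the front edge rises; 1.05 = 60 degrees, stop at 1.9. The hinge is stiff (0.6 N m friction, about 4 to 6 N at the bar) and the lid stays where it is left. It may start slightly open (up to 0.25).
- panel_hinge (a point): Middle of the lid's hinge line, at the case's rear (+x) top edge, 50 mm above the bench; the hinge line runs along the case's y.
- panel_bar (a point): Middle of the lid's pull bar: a round steel bar of 10 mm diameter, parallel to the hinge at 195 mm from it in the plane of the lid, standing 45 mm out in front of the lid's free edge on two arms 120 mm apart (free length between the arms 108 mm), nothing between bar and lid edge. 50 mm above the bench when the lid is closed. A round bar, so it can turn between the fingers. The lid plate is 10 mm thick.
- tray: Grey plastic sorting tray, loose, about 0.2 kg: 150 (its x) x 120 (its y) x 28 mm high outside, walls and floor 4 mm. Origin at the centre of its underside, z up. A flat upright grip fin stands on the rim across its (+x, +y) corner.
- tray_grip (a point): A point inside the tray's grip fin, 56 mm above the tray's underside, at (61.5, 46.5) mm in the tray's frame. The fin is a plate 12 mm thick, 44 mm wide, reaching from 28 to 78 mm above the tray's underside; its thickness lies along the tray's diagonal direction (1, 1) (45 degrees between the tray's x and y), its width across that. Its sides are free above the rim.
- tray_corner (a point): Inner corner of the tray opposite the grip fin, at floor level: (-71, -56, 4) mm in the tray's frame.
- blank0: One of four equal brass blanks (flat polished discs), 20 mm diameter, 6 mm thick, about 16 g, loose on the tray's floor; origin at the centre of its underside. Slippery (friction coefficient about 0.10 to 0.15 against the tray): it slides into the corner when the tray is tipped that way by about 35 degrees.
- blank1: One of four equal brass blanks (flat polished discs), 20 mm diameter, 6 mm thick, about 16 g, loose on the tray's floor; origin at the centre of its underside. Slippery (friction coefficient about 0.10 to 0.15 against the tray): it slides into the corner when the tray is tipped that way by about 35 degrees.
- blank2: One of four equal brass blanks (flat polished discs), 20 mm diameter, 6 mm thick, about 16 g, loose on the tray's floor; origin at the centre of its underside. Slippery (friction coefficient about 0.10 to 0.15 against the tray): it slides into the corner when the tray is tipped that way by about 35 degrees.
- blank3: One of four equal brass blanks (flat polished discs), 20 mm diameter, 6 mm thick, about 16 g, loose on the tray's floor; origin at the centre of its underside. Slippery (friction coefficient about 0.10 to 0.15 against the tray): it slides into the corner when the tray is tipped that way by about 35 degrees.
- jar: Bystander: small closed amber glass jar, 44 mm diameter, 60 mm high. Origin at its underside. To be left alone.
- taperoll: Bystander: roll of orange tape lying flat, 90 mm diameter, 24 mm high. Origin at its underside. To be left alone.
- hammer: Bystander: hammer lying flat, 220 mm long. Origin at bench level on the tool's long axis (its x, pointing from handle to head or tip). To be left alone.
- driver: Bystander: screwdriver lying flat, 170 mm long. Origin at bench level on the tool's long axis (its x, pointing from handle to head or tip). To be left alone.
- mandrel: Bystander: steel stub mandrel on a 64 mm round foot, 100 mm high. Origin at its underside. To be left alone.
- anvil: Bystander: square steel bench block 60 x 60 x 25 mm. Origin at its underside. To be left alone.
- benchpin: Bystander: wooden bench pin (flat block) 110 x 50 x 18 mm. Origin at its underside. To be left alone.
Not all that is in view belongs to the job. Leave any green or red look-alike of the tray alone.

How it is judged:
On the way, in this order (a step that is already met when the one before it is completed fails the run):
1. the lid stands between 50 and 70 degrees, let go, with the tray still on the bench (value of joint panel between 0.87 and 1.22 rad and velocity of joint panel below 0.05 rad/s and contact force between lightcase and the fingers below 0.2 N and height (world z) of tray_corner below 0.01 m and angle between tray's own z axis and vertical below 0.1 rad), for 0.2 s.
2. the fingers hold the tray off the bench (contact force between tray and the fingers above 1 N and height (world z) of tray_corner above 0.014 m and height (world z) of tray_grip above 0.066 m), for 0.2 s.
At the end, for the whole second after the job is handed in: The lid stands between 50 and 70 degrees. The fingers hold the tray in the air (its lowest inner corner at least 14 mm above the bench, touching no other thing), tipped 20 to 50 degrees and still (under 30 mm/s), and all four blanks lie at rest within 60 mm of the inner corner opposite the fin (value of joint panel between 0.87 and 1.22 rad and contact force between tray and the fingers above 1 N and height (world z) of tray_corner above 0.014 m and angle between tray's own z axis and vertical between 0.35 and 0.87 rad and linear speed of each of tray, blank0, blank1, blank2, blank3 below 0.03 m/s and angular speed of tray below 0.15 rad/s and distance between each of blank0, blank1, blank2, blank3 and tray_corner below 0.06 m and contact force between tray and lightcase below 0.2 N and contact force between tray and jar below 0.2 N and contact force between tray and taperoll below 0.2 N and contact force between tray and hammer below 0.2 N and contact force between tray and driver below 0.2 N and contact force between tray and mandrel below 0.2 N and contact force between tray and anvil below 0.2 N and contact force between tray and benchpin below 0.2 N); the arm keeps its last pose, push and grip.
It fails at once if a blank leaves the tray (distance between any of blank0, blank1, blank2, blank3 and tray above 0.12 m).
It fails at once if a bystander is moved by more than 30 mm (distance of any of jar, taperoll, hammer, driver, mandrel, anvil, benchpin from where it was at the start of the episode above 0.03 m).
It also fails if it takes over 58 s, if anything falls off the work surface, if the arm or the gripper's body presses on something with over 40 N, if the wrist force passes 120 N, or if a joint passes its speed limit or range.

### The arm

A 7-joint arm with a two-finger parallel gripper is mounted at the origin on the work surface. World frame = base frame: x ahead of the robot, y to its left, z up, the work surface at z = 0. Lengths are in m, angles in rad, forces in N, time in s.
With the tool pointing down it reaches from about 0.425 to 0.95 m from the base axis. Payload 4.7 kg.
Tool frame: the origin (TCP) lies on the centre line of the jaws, within the pads' length; the fingertips stand robot.nose_length ahead of it and the grasp point (between the pads) lies 8 mm behind it (robot.nose_length is the distance from the TCP to the fingertips, in m); z points along the fingers, y is the line along which they close (so a half turn about z gives the same grasp; the last joint's range is limited). The gripper opens to 85 mm and grips with 20 to 120 N. Pads are 22 mm wide; open, the fingers measure 114 mm over their backs; the gripper's body (76 mm by 85 mm) begins 54 mm behind the grasp point. The pads swing forward as they close: fully open they stand 13 mm farther back than shut.
Start: joints at [1.201, 0.469, -0.049, 1.532, 0.024, 1.141, -0.082], TCP at [0.226, -0.636, 0.242] pointing down, gripper open.
Joint ranges: [-2.59, 2.59], [-0.33, 1.99], [-1.39, 1.29], [0.1, 2.45], [-1.04, 4.18], [0.21, 1.99], [-2.66, 2.66]. Speed limits (rad/s): [2.57, 2.57, 3.14, 3.14, 3.14, 3.14, 3.14].

### API

Orientations are given as [roll, pitch, yaw] about the fixed x, y, z axes, in that order (R = Rz(yaw) Ry(pitch) Rx(roll)).
In Python, from plant import robot gives the robot as it stands. Calls block until the motion is done:
- robot.goto(position, orientation): joint-space move of the TCP to a pose.
- robot.move_straight(position, vel=0.15, attitude=None, contact_N=None): straight line of the TCP; attitude=None keeps the orientation; vel is the mean speed in m/s. With contact_N (N) it stops when the force on the tool has changed by that much, and returns True; else False.
- robot.move_joints(angles): joint-space move.
- robot.grip(opening, strength=None): opening from 0.0 (shut) to 1.0 (fully open); strength is the grip in N (None keeps the last); returns when the fingers have stopped.
- robot.sleep(seconds).
- robot.inverse_kinematics(position, orientation): joint angles nearest the present ones, or None.
- robot.sense(): the state.
- robot.grab_frame(name): name is "side" or "top" or "wrist"; returns a dict with "image" (384x512x3 uint8, red, green, blue), "range_z" (384x512 float32, m along the optical axis (not along the pixel's ray), 0 where there is no reading), "fx", "fy", "cx", "cy" (pixels), "R" (3x3) and "t" (3): a world point X has camera coordinates R X + t. Camera axes: x right, y down, z forward; pixel columns grow to the right and rows downward; lengths in m; the calibration is good to about 2 mm. A picture is of the moment at which its call begins.
A pose or a line that the arm cannot do raises robot.IKError and nothing moves.
- robot.close_job(): hands the job in; it is judged then, once.
The state is a dict: "t": time; "joint_pos": joint angles; "joint_velocities": joint speeds; "effort": joint torques, N m; "tcp_pos": TCP position; "tcp_rot": TCP orientation; "wrist_force": force on the tool from outside, world axes, zero at the start; "torque": the same for the moment, N m; "opening": opening from 0.0 (shut) to 1.0 (fully open); "gripper_force": force on a finger pad.
Only numpy, scipy, OpenCV 4.12 (cv2) and the standard library are available. Lean on these libraries where they do the work, as an engineer would, in place of code of your own. Each camera call takes 0.05 s, during which the arm holds its last target. There are 200 camera calls.

## Working session

There is one attempt and no reset: what is moved stays moved. The work goes in short steps, each a Python script; the robot and the scene stay as the last script left them, time stands still between calls to the robot, and variables do not carry over. Pictures are saved under pics/ and viewed, at most 10 in all, crops included, and the job is handed in when it is done.

```bash
ls; mkdir -p pics; python3 - <<'E'
from plant import robot
import cv2,numpy as np,pickle
for n in ["side","top"]:
    f=robot.grab_frame(n); pickle.dump(f,open(f"{n}.pkl","wb"))
    cv2.imwrite(f"pics/{n}0.png",f["image"][:,:,::-1])
    print(n,f["fx"],f["R"].round(3).tolist(),f["t"].round(3), (-f["R"].T@f["t"]).round(3))
print(robot.sense(),robot.nose_length)
E
```

```text
pics
side 380.12342138999503 [[-0.874, -0.487, 0.008], [-0.374, 0.661, -0.651], [0.312, -0.571, -0.759]] [0.451 0.275 1.2  ] [0.123 0.724 1.087]
top 361.68514084384844 [[-0.006, -1.0, 0.015], [-0.982, 0.003, -0.188], [0.188, -0.015, -0.982]] [-0.027  0.523  1.178] [ 0.293 -0.01   1.255]
{'t': 0.1, 'joint_pos': array([ 1.20109085,  0.46937546, -0.04861359,  1.53355099,  0.02409061,
        1.14104271, -0.08227829]), 'joint_velocities': array([ 8.16711160e-04, -9.35772294e-04, -1.93015019e-05, -2.56684133e-03,
        7.72484975e-04, -9.38437647e-04,  6.16090445e-04]), 'effort': array([-7.39469997e-04, -5.11517286e+01, -4.70730057e-02, -2.38391912e+01,
        1.07955508e-02,  4.40142161e-03,  1.69519507e-05]), 'tcp_pos': array([ 0.22547278, -0.63569026,  0.24136647]), 'tcp_rot': array([-3.13980190e+00,  4.65156615e-05,  3.40868449e-01]), 'wrist_force': array([ 0.3272615 , -0.30131254, -0.26803764]), 'torque': array([0.01179735, 0.01297356, 0.03127893]), 'gripper_force': 0.0, 'opening': 1.0024925374379374} 0.011
```

View pics/side0.png

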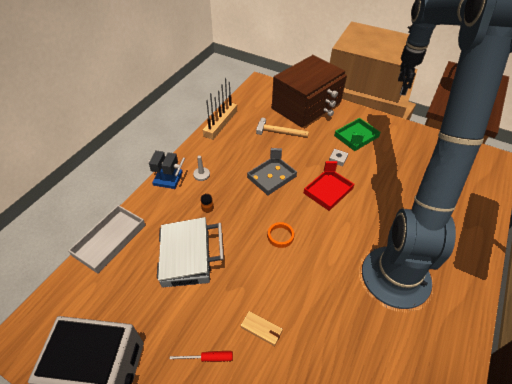

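View pics/top0.png

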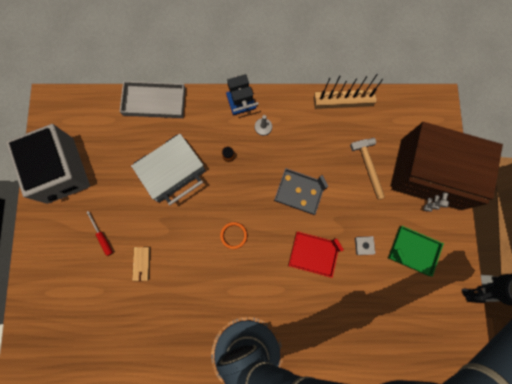

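The top view shows the light case near (170,168) with its bar around (188,192), and the grey tray near (300,190) with its fin at (323,182). The side view shows the lid slightly open, the bar near (217,243), and the tray at (272,176) with its fin at (277,155). Next I'll measure them.

```bash
cat > h.py <<'E'
import numpy as np,cv2,pickle
def cloud(f):
    v,u=np.mgrid[:384,:512]; z=f["range_z"].astype(float)
    P=np.stack([(u-f["cx"])/f["fx"]*z,(v-f["cy"])/f["fy"]*z,z],-1)
    return (P-f["t"])@f["R"]
def show(n,f,x0,y0,x1,y1,s):
    cv2.imwrite(n,cv2.resize(f["image"][y0:y1,x0:x1,::-1],None,fx=s,fy=s,interpolation=cv2.INTER_CUBIC))
def grey(f):
    hsv=cv2.cvtColor(f["image"],cv2.COLOR_RGB2HSV); return hsv[...,1]<70
def ray(f,u,v,z):
    c=-f["R"].T@f["t"]; d=f["R"].T@np.array([(u-f["cx"])/f["fx"],(v-f["cy"])/f["fy"],1]); return c+d*(z-c[2])/d[2]
E
python3 - <<'E'
from h import *
F={n:pickle.load(open(n+".pkl","rb")) for n in["top","side"]}
box={"top":dict(tray=(268,160,335,222),case=(125,128,215,212)),"side":dict(tray=(242,145,302,198),case=(150,212,230,292))}
for n,f in F.items():
    C=cloud(f);g=grey(f)
    print(n,"bench z",np.median(C[225:235,180:210,2]) )
    for k,(a,b,c,d) in box[n].items():
        P=C[b:d,a:c][g[b:d,a:c]]; ok=np.isfinite(P).all(1)&(P[:,2]<.25)&(P[:,2]>.012);P=P[ok]
        print(k,len(P),"z pct",np.percentile(P[:,2],[1,10,50,90,99]).round(3))
        if k=="tray":
            r=P[P[:,2]<.036]; print(" rim rect",cv2.minAreaRect((r[:,:2]*1000).astype(np.float32)))
            fn=P[P[:,2]>.042]; print(" fin",len(fn),fn.mean(0).round(3),cv2.minAreaRect((fn[:,:2]*1000).astype(np.float32)))
        else:
            for it in range(3):  # lid plane
                q=P if it==0 else P[np.abs(P@nv-d0)<.006]
                m=q.mean(0);nv=np.linalg.svd(q-m)[2][2];nv*=np.sign(nv[2]);d0=nv@m
            q=P[np.abs(P@nv-d0)<.005]; print(" lid n",nv.round(3),"tilt",np.arccos(nv[2]).round(3),"dir",np.arctan2(nv[1],nv[0]).round(3),cv2.minAreaRect((q[:,:2]*1000).astype(np.float32)),q.mean(0).round(3))
    a,b,c,d=(165,175,212,208) if n=="top" else (206,220,226,268)
    for v in range(b,d,3): print(v,[(u,*C[v,u].round(3).tolist()) for u in range(a,c) if g[v,u] and C[v,u,2]>.03][-6:][::2])
show("pics/case_top.png",F["top"],120,120,220,220,4)
E
```

```text
top bench z 0.0004674353947341554
tray 229 z pct [0.012 0.015 0.029 0.077 0.082]
 rim rect ((535.364501953125, -185.58761596679688), (145.16384887695312, 118.06465148925781), 69.9267349243164)
 fin 63 [ 0.556 -0.256  0.069] ((556.5712890625, -256.9449462890625), (38.17115020751953, 9.83685302734375), 24.235918045043945)
case 2794 z pct [0.021 0.053 0.067 0.078 0.086]
 lid n [0.124 0.086 0.989] tilt 0.151 dir 0.607 ((598.0345458984375, 256.34912109375), (199.2495574951172, 199.81057739257812), 35.30594253540039) [0.61  0.266 0.069]
175 [(192, 0.588, 0.186, 0.043), (194, 0.579, 0.174, 0.081), (196, 0.579, 0.167, 0.08)]
178 [(187, 0.577, 0.203, 0.043), (189, 0.578, 0.197, 0.042), (197, 0.568, 0.163, 0.083)]
181 [(185, 0.568, 0.211, 0.036), (198, 0.557, 0.159, 0.087), (200, 0.557, 0.153, 0.086)]
184 [(179, 0.556, 0.23, 0.044), (181, 0.559, 0.225, 0.033), (197, 0.547, 0.163, 0.083)]
187 [(175, 0.547, 0.244, 0.039), (177, 0.548, 0.238, 0.035), (193, 0.537, 0.176, 0.083)]
190 [(172, 0.537, 0.254, 0.037), (187, 0.527, 0.195, 0.086), (189, 0.527, 0.188, 0.086)]
193 [(166, 0.525, 0.273, 0.042)
[... 1278 characters left out ...]
521, 0.194, 0.088)]
241 [(206, 0.56, 0.221, 0.078), (219, 0.522, 0.205, 0.086), (221, 0.515, 0.205, 0.09)]
244 [(206, 0.555, 0.229, 0.076), (220, 0.512, 0.215, 0.089)]
247 [(206, 0.547, 0.24, 0.08), (220, 0.507, 0.222, 0.086)]
250 [(206, 0.542, 0.249, 0.079), (220, 0.502, 0.231, 0.085), (222, 0.497, 0.228, 0.085)]
253 [(206, 0.536, 0.258, 0.079), (220, 0.496, 0.24, 0.086), (222, 0.491, 0.237, 0.084)]
256 [(207, 0.543, 0.248, 0.041), (219, 0.493, 0.25, 0.085), (221, 0.489, 0.246, 0.084)]
259 [(217, 0.495, 0.26, 0.08), (219, 0.488, 0.258, 0.084), (221, 0.485, 0.253, 0.079)]
262 [(206, 0.518, 0.285, 0.081), (208, 0.529, 0.263, 0.039)]
265 [(206, 0.513, 0.292, 0.079), (208, 0.523, 0.272, 0.038)]
```

View pics/case_top.png

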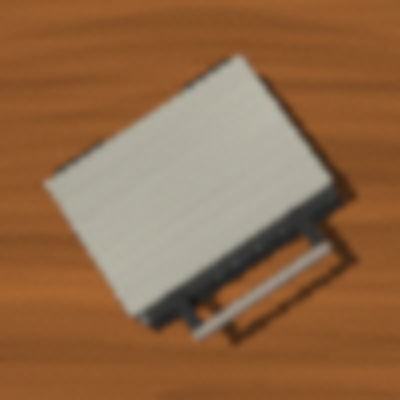

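The crop shows the pull bar running from (198,335) to (328,246), between its two arms. The lid angle is about 0.155, the bar middle is near (0.5195, 0.1985, 0.081) and the case yaw is about 0.614. I'll move above the bar and check with the wrist camera.

```bash
python3 - <<'E'
from plant import robot
from h import *
robot.grip(0.45,40)
print(robot.sense()["t"])
robot.goto([.5195,.1985,.24],[np.pi,0,2.185])
s=robot.sense();print(s["t"],s["tcp_pos"],s["tcp_rot"],s["joint_pos"].round(2))
f=robot.grab_frame("wrist");pickle.dump(f,open("w1.pkl","wb"));cv2.imwrite("pics/w1.png",f["image"][:,:,::-1])
print((-f["R"].T@f["t"]).round(3))
C=cloud(f);g=grey(f)
m=(C[...,2]>.072)&(C[...,2]<.1)&(f["range_z"]>0)
a=np.array([np.cos(.614),np.sin(.614)]);b=np.array([-a[1],a[0]])
u=(C[...,:2]-[.5195,.1985])@a;w=(C[...,:2]-[.5195,.1985])@b
mm=m&(abs(u)<.015)&(abs(w)<.05)
print(mm.sum(), "u pct",np.percentile(u[mm],[5,50,95]),"z top",np.percentile(C[...,2][mm],[50,90,95]))
print("slope",np.polyfit(w[mm],u[mm],1))
E
```

```text
0.625
3.725 [0.51998348 0.19757545 0.23980061] [-3.14121597e+00  2.80686950e-04  2.18323202e+00] [ 0.39  0.52 -1.14  1.78  0.51  1.18 -0.29]
[0.473 0.263 0.371]
899 u pct [-0.00154944  0.0025374   0.00670269] z top [0.08436702 0.08562148 0.086015  ]
slope [-0.00928711  0.00238995]
```

View pics/w1.png

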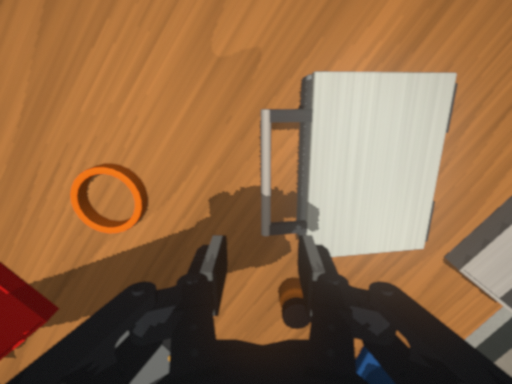

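The wrist view shows the bar running from (266,112) to (266,235), clear of obstacles, with its arms on the lid side. It sits 2.4 mm further toward the hinge than I estimated, so I'll correct for that, descend, grip and check the forces.

```bash
cat >> h.py <<'E'
CA=np.array([np.cos(.608),np.sin(.608)]); H=np.array([.5215,.2005])+.1925*CA
def barp(q): return np.r_[H-.195*np.cos(q)*CA,.05+.195*np.sin(q)-.008]
E
python3 - <<'E'
from plant import robot
from h import *
p=barp(.16);o=[np.pi,0,2.179]
robot.move_straight([p[0],p[1],.15],.15,o)
print(robot.move_straight(p,.08,contact_N=8))
robot.grip(0.0,40)
s=robot.sense();print(s["t"],s["tcp_pos"].round(4),p,s["opening"],s["gripper_force"],s["wrist_force"].round(1),s["wrist_force"][:2]@CA)
for q in [.22,.30]:
    robot.move_straight(barp(q),.06); s=robot.sense();print(q,s["tcp_pos"].round(4),s["opening"],s["wrist_force"].round(1),s["wrist_force"][:2]@CA)
E
```

```text
False
6.0083 [0.522  0.2007 0.0735] [0.52149235 0.20049468 0.07306705] 0.09991004359982843 39.025036096572876 [0.4 0.5 1.6] 0.5956525855500143
0.22 [0.5237 0.202  0.0851] 0.09599987613765669 [1.5 1.2 0.4] 1.928835647570808
0.3 [0.5268 0.2042 0.1   ] 0.09717975916079165 [ 2.   1.1 -0.4] 2.272067482236084
```

The bar is gripped and forces are small. I'll continue along the arc.

```bash
python3 - <<'E'
from plant import robot
from h import *
for q in np.arange(.4,1.061,.11):
    robot.move_straight(barp(q),.07); s=robot.sense();print(round(q,2),s["tcp_pos"].round(4),round(s["opening"],3),s["wrist_force"].round(1),round(s["wrist_force"][:2]@CA,1))
print(s["t"])
f=robot.grab_frame("side");show("pics/s1.png",f,130,150,260,300,4)
E
```

```text
0.4 [0.532  0.2078 0.1182] 0.095 [0.8 1.7 0.1] 1.7
0.51 [0.5396 0.2133 0.1382] 0.101 [-2.2 -2.1  4.4] -3.0
0.62 [0.5487 0.2197 0.1565] 0.1 [-5.8 -4.3  4. ] -7.2
0.73 [0.5594 0.2272 0.1735] 0.099 [-6.  -4.4  5.2] -7.4
0.84 [0.5714 0.2357 0.1891] 0.093 [-7.5 -5.3  8.3] -9.2
0.95 [0.5852 0.2455 0.2035] 0.1 [-9.5 -6.6 11.2] -11.6
1.06 [0.6006 0.2564 0.2162] 0.098 [-8.7 -6.4 14.2] -10.8
9.9333
```

View pics/s1.png

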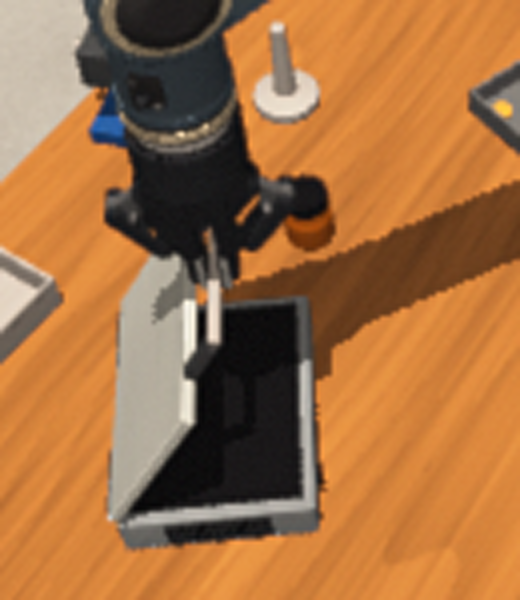

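The side crop shows the lid standing well open, with the bar at about (213,310) in the fingers. I'll release it, back off upward and measure the lid angle.

```bash
python3 - <<'E'
from plant import robot
from h import *
robot.grip(.4,40); s=robot.sense(); print(s["t"],s["opening"],s["wrist_force"].round(1))
p=s["tcp_pos"]; print(robot.move_straight([p[0],p[1],.33],.12))
fin=np.array([.5575,-.2575])
for yaw in(.433,-2.71):
    print(yaw,robot.inverse_kinematics([*fin,.20],[np.pi,0,yaw]))
f=robot.grab_frame("side");C=cloud(f);g=grey(f)
D=C[...,:2]-H; u=D@CA; w=D@np.array([-CA[1],CA[0]]);z=C[...,2]
m=g&(z>.07)&(z<.26)&(abs(w)<.09)&(u<.03)&(u>-.2)&(f["range_z"]>0)
print(m.sum())
k=np.polyfit(z[m],u[m],1);r=abs(u-np.polyval(k,z));m&=r<.012
k=np.polyfit(z[m],u[m],1); print(m.sum(),"angle",np.arctan2(1,-k[0]), "top z",z[m].max(),robot.sense()["t"])
E
```

```text
10.35 0.39883845870606494 [-0.9 -0.6 -0.2]
False
0.433 [ 0.92446788  0.52716638 -0.7857224   1.69886997  0.41315096  1.08931637
 -1.12663953]
-2.71 [ 1.18410036  0.79760001 -1.32217705  1.68581375  0.8000801   1.31284978
  1.70744175]
1030
1030 angle 1.0332652988668596 top z 0.2275908126717212 11.5333
```

The lid stands at about 1.03 rad and is released. Next I'll go above the fin and take one close look.

```bash
cat >> h.py <<'E'
from scipy.spatial.transform import Rotation as Ro
def tip(yaw,deg,cdir): # tool attitude after tipping tray z toward heading cdir
    return (Ro.from_rotvec(np.radians(deg)*np.array([-np.sin(cdir),np.cos(cdir),0]))*Ro.from_euler("xyz",[np.pi,0,yaw])).as_euler("xyz")
E
python3 - <<'E'
from plant import robot
from h import *
robot.goto([.5575,-.2575,.26],[np.pi,0,.433]); s=robot.sense();print(s["t"],s["tcp_pos"].round(4),s["joint_pos"].round(2))
f=robot.grab_frame("wrist");pickle.dump(f,open("w2.pkl","wb"));cv2.imwrite("pics/w2.png",f["image"][:,:,::-1])
C=cloud(f);g=grey(f);D=C[...,:2]-[.5575,-.2575]
m=(C[...,2]>.04)&(C[...,2]<.095)&(np.hypot(D[...,0],D[...,1])<.04)&(f["range_z"]>0)
t=m&(C[...,2]>.072)
print(m.sum(),t.sum(),C[m].mean(0),C[t].mean(0),C[t].max(0),cv2.minAreaRect((C[t][:,:2]*1000).astype(np.float32)))
for deg in(30,35):
  for dz in(.15,.2,.25): print(deg,dz,robot.inverse_kinematics([.5575,-.2575,.05+dz],tip(.433,deg,2.0)))
E
```

```text
13.4167 [ 0.5583 -0.2557  0.2603] [ 0.95  0.47 -0.82  1.63  0.37  1.2  -1.09]
468 422 [ 0.56156912 -0.25900131  0.07513448] [ 0.5597659  -0.25984798  0.07717517] [ 0.5801922  -0.24685012  0.07930921] ((559.0704345703125, -260.3214416503906), (43.04215621948242, 11.333884239196777), 24.920114517211914)
30 0.15 [ 0.64199736  0.35763572 -0.5879199   1.9794452   0.95644414  0.81646331
 -1.69488484]
30 0.2 [ 0.71287835  0.30520317 -0.66398756  1.92523677  0.86764818  0.88708199
 -1.58225864]
30 0.25 [ 0.7689524   0.25777001 -0.71907763  1.86280731  0.78674727  0.95744074
 -1.47775482]
35 0.15 [ 0.56896263  0.3475442  -0.53702726  2.02290224  1.08389448  0.81251907
 -1.83601124]
35 0.2 [ 0.65748701  0.29397164 -0.63324863  1.96975154  0.99037202  0.87750521
 -1.71149791]
35 0.25 [ 0.72464139  0.24414547 -0.69955949  1.9086823   0.90157774  0.93894103
 -1.59364416]
```

View pics/w2.png

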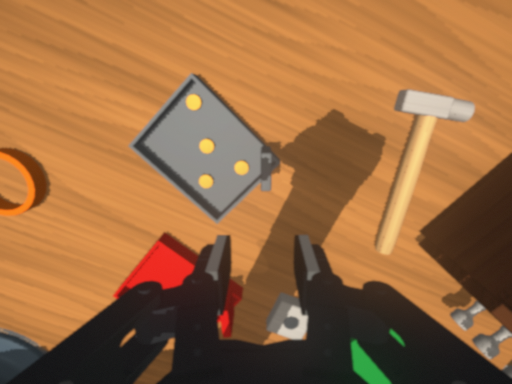

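The wrist view shows the tray with four blanks at (193,102), (207,146), (242,168) and (206,182), and the fin at (267,167). The fin centre is (0.559, -0.260) with its top at 0.078. The hammer is well clear, so I'll descend, grip and lift slowly.

```bash
python3 - <<'E'
from plant import robot
from h import *
P=[.559,-.260]; o=[np.pi,0,.435]
robot.grip(.6,90)
robot.move_straight([*P,.12],.15,o)
print(robot.move_straight([*P,.049],.06,contact_N=8))
robot.grip(0.,90); s=robot.sense();print(s["t"],s["tcp_pos"].round(4),s["opening"],s["gripper_force"],s["wrist_force"].round(1))
robot.move_straight([*P,.09],.05); s=robot.sense();print(s["t"],s["tcp_pos"].round(4),s["opening"],s["wrist_force"].round(1))
robot.sleep(.3)
robot.move_straight([*P,.25],.08); s=robot.sense();print(s["t"],s["tcp_pos"].round(4),s["opening"],s["gripper_force"],s["wrist_force"].round(1),s["torque"].round(2))
f=robot.grab_frame("side");show("pics/s2.png",f,210,80,340,220,4)
E
```

```text
False
16.6333 [ 0.5592 -0.2599  0.0494] 0.12712844102772833 88.39467644691467 [-2.  -0.3  3. ]
17.6 [ 0.5587 -0.26    0.0897] 0.12851198420602444 [-0.3  0.1 -2.2]
20.05 [ 0.5588 -0.26    0.2496] 0.12666981116907705 87.56583452224731 [-0.6 -0.5 -2. ] [-0.17 -0.06  0.  ]
```

View pics/s2.png

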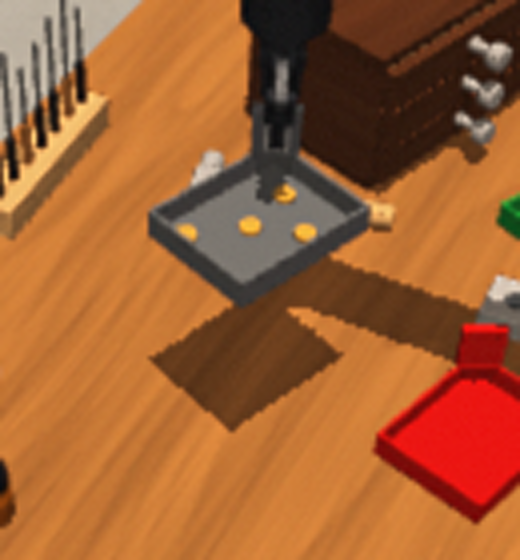

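The tray hangs level from the fin with all four blanks inside, clear of the bench and bystanders. Next I'll tip it gradually.

```bash
python3 - <<'E'
from plant import robot
from h import *
for i,d in enumerate([8,14,20,27,35]):
    robot.move_straight([.559,-.26,.25+.008*(i+1)],.014,tip(.435,d,2.0))
    if d==14: robot.sleep(1)
robot.sleep(1.5)
s=robot.sense();print(s["t"],s["tcp_pos"].round(4),s["opening"],s["gripper_force"],abs(s["joint_velocities"]).max())
for n,b in (("side",(210,80,340,220)),("top",(250,130,370,230))):
    f=robot.grab_frame(n);pickle.dump(f,open("e_"+n+".pkl","wb"));show(f"pics/e_{n}.png",f,*b,4)
E
```

```text
26.225 [ 0.559 -0.26   0.29 ] 0.12779248202655202 87.7935004234314 0.003905213844098472
```

View pics/e_side.png

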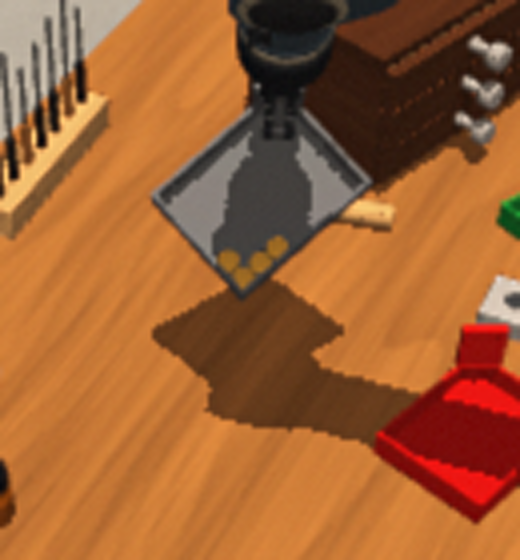

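View pics/e_top.png

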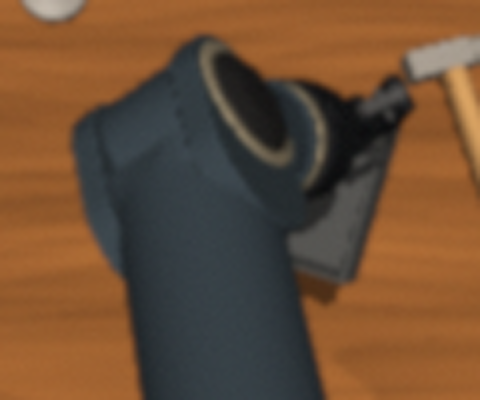

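All four blanks lie by the lower corner: (230,258), (243,277), (260,262) and (277,245) in the side crop. The top view is blocked by the arm. The last blank's distance is the one in doubt, so I'll measure it.

```bash
python3 - <<'E'
from plant import robot
from h import *
f=pickle.load(open("e_side.pkl","rb"));C=cloud(f)
s=robot.sense();R=Ro.from_euler("xyz",s["tcp_rot"]).as_matrix()
# tray axes: tool y = +-(1,1)/sqrt2 dir; tray z = -tool z
tz=-R[:,2]; d=R[:,1]*np.sign(R[:,1]@[.42,-.91,0]); e=np.cross(tz,d)
tx=(d-e)/2**.5; ty=(d+e)/2**.5
g=s["tcp_pos"]-.008*R[:,2]
corner=g+tx*(-.1325)+ty*(-.1025)+tz*(-.052)
print("corner",corner.round(3),"tilt",np.degrees(np.arccos(tz[2])))
for c in [(230,258),(243,277),(260,262),(277,245)]:
    u,v=c[0]//4+210,c[1]//4+80; p=C[v-1:v+2,u-1:u+2].reshape(-1,3); p=np.median(p,0)-tz*.006
    q=p-corner; print(c,p.round(3),"tray offs mm",(1000*np.array([q@tx,q@ty,q@tz])).round(1),"dist",np.linalg.norm(q).round(4))
E
```

```text
corner [ 0.531 -0.151  0.159] tilt 34.998895451103515
(230, 258) [ 0.555 -0.172  0.176] tray offs mm [14.8 32.6 -2.6] dist 0.0359
(243, 277) [ 0.538 -0.163  0.165] tray offs mm [10.  11.4 -2.6] dist 0.0154
(260, 262) [ 0.529 -0.18   0.173] tray offs mm [31.1 10.2 -3. ] dist 0.0329
(277, 245) [ 0.522 -0.197  0.183] tray offs mm [51.9 12.2 -1.8] dist 0.0534
```

```bash
python3 - <<'E'
from plant import robot
print(robot.close_job())
E
```

```text
the job is handed in; nothing more can be done
None
```

The job is handed in (no verdict was returned): the lid stands at about 59° and released, and the tray is held still in the air at 35° with all four blanks in the far corner, the farthest about 53 mm from it (limit 60 mm).

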